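# Close the pop-top canisters in order

## Robot

A 6-joint arm with a two-finger parallel gripper is mounted at the origin on the work surface. World frame = base frame: x ahead of the robot, y to its left, z up, the work surface at z = 0. Lengths are in m, angles in rad, forces in N, time in s.
With the tool pointing down it reaches from about 0.35 to 0.775 m from the base axis. Payload 5.5 kg.
Tool frame: the origin (TCP) lies at the very end of the fingers, on their centre line; the grasp point (between the pads) lies 19 mm behind it; z points along the fingers, y is the line along which they close (so a half turn about z gives the same grasp; the last joint's range is limited). The gripper opens to 85 mm and grips with 20 to 120 N. Pads are 22 mm wide; open, the fingers measure 114 mm over their backs; the gripper's body (76 mm by 85 mm) begins 54 mm behind the grasp point. The pads swing forward as they close: fully open they stand 13 mm farther back than shut.
Start: joints at [-1.246, 0.313, 0.046, 1.304, 0, 1.431], TCP at [0.258, -0.514, 0.231] pointing down, gripper open.
Joint ranges: [-2.76, 2.76], [-0.86, 1.69], [-1.03, 1.26], [-2.2, 2.34], [-1.47, 1.5], [-3.14, 3.14]. Speed limits (rad/s): [2.57, 2.57, 3.14, 3.14, 3.14, 3.14].

## Interface

Orientations are given as a unit quaternion [w, x, y, z].
In Python, from workcell import env, cams, ticket, spotter gives the robot as it stands.
- The arm moves only by the tool jog_arm, never from a script. Its argument "increments" is a list that holds one entry, the list of rows, each a list of 7 numbers: the shift along the tool's x, y, z in units of 0.25 m (1.0 is 0.25 m), then the turn, a rotation vector about the tool's x, y, z in units of 180 degrees (1.0 is 180 degrees), then the closure in counts, from 0 (fully open) to 255 (shut). A call has 1 to 20 rows; each row shifts and turns the commanded pose from where the row before left it, along the tool's axes as they then stand; what a row does not reach is not made up. A row lasts 1/10 s, in which the tool goes at most 50 mm and 8.59 degrees, less where a joint would pass 70% of its speed; a pose out of reach is approached as far as the arm can. A call with a number of a shift or a turn outside -1 to 1 is refused whole. A call with a gripper value outside its range is refused whole. The fingers move at their own pace and stop on an object; "force" is the grip in N (left out, the last holds). Time passes only in rows, so rows that do not move let the fingers close. It gives the time, the measured TCP pose, the force, the opening and the grip force at its end, in the units of the state.
- env.get_state(): the state, without advancing time (a new reading comes with each control period).
- cams.read_camera(name): name is "scene" or "side" or "wrist"; returns a dict with "pixels" (384x512x3 uint8, red, green, blue), "fx", "fy", "cx", "cy" (pixels), "k1" (the pictures are not rectified: a ray, as slopes to the right and down, at radius r is drawn at 1 + k1 r^2 times it, then the intrinsics apply), "xyz" and "attitude" of the camera in the world; the wrist camera has in their place "mount" (4x4, takes a point from camera to tool coordinates, whose origin is the TCP and whose axes are the flange's). Camera axes: x right, y down, z forward; pixel columns grow to the right and rows downward; lengths in m; the calibration is good to about 2 mm. A picture is of the moment at which its call begins: read the wrist's pose just before it. There is no depth.
- ticket.hand_in(): hands the job in; it is judged then, once.
Trained networks look in the newest picture that a camera, given by its name, has taken for a name from the list of things; names that differ only in an ending like _2 or _b are one class to them, and where a whole thing is asked for, a point or a joint stands for the part that bears it (a point fixed in the world has none). Each returns a list of dicts, best first, with "conf" (0 to 1); they miss things now and then, are a little off and sometimes report something else, mostly with a low value. They report only what shows in the picture. A call takes as long as a camera call. They do not tell look-alikes from the thing itself.
- spotter.find_in(target, camera): "uv" ([column, row] in pixels, amid what is visible of it).
- spotter.cut_out(target, camera): "region" (384x512 bool, what is visible of it) and "uv" ([column, row] in pixels, amid what is visible of it).
- spotter.landmark_of(target, camera): "uv" ([column, row] in pixels: a listed point, or the origin of a listed thing).
The state is a dict: "clock": time; "joint_pos": joint angles; "qvel": joint speeds; "tau": joint torques, N m; "tcp_pos": TCP position; "orientation": TCP orientation; "wrist_force": force on the tool from outside, world axes, zero at the start; "ft_torque": the same for the moment, N m; "finger_gap": finger opening in m; "grip_force": force on a finger pad.
Only numpy, scipy, OpenCV 4.12 (cv2) and the standard library are available. Lean on these libraries where they do the work, as an engineer would, in place of code of your own. Each camera call takes 0.05 s, during which the arm holds its last target. There are 200 camera calls.

## Task

Close the three open pop-top canisters on the counter by lightly pressing the raised steel button in each lid fully down with a fingertip: first the tall square canister, then the round one, then the low rectangular one. Press gently and leave every canister standing where it is, without lifting, carrying or tipping it, and leave the small already closed canister and the other kitchen things alone.

Things in the scene. Friction and masses are not known exactly. Their poses are not given: they have to be found in the camera images.
- tall_canister: tall square canister, 90 x 90 mm (lid 94 mm), lid surface 165 mm above its underside, about 0.75 kg; grey with a white lid, standing loose on the counter; origin at the centre of its underside, z up
- tall_button_top (a point): tall canister: centre of the top face of this button: a steel disc 46 mm across in the middle of the lid, standing 17 mm above the lid when fully up and 5 mm when fully down (12 mm travel); the point moves with the button
- tall_button (a joint): tall canister's button: 0 = fully up, 0.012 m = fully down on its stop; starts 0 to 2 mm down. It slides straight down under about 3 N, has no spring and stays where it is left; once it is on its stop, the whole lid gives on its rubber gasket, about 1 mm per 2 N, up to 6 mm, and springs back
- round_canister: round canister, 110 mm across (lid 114 mm), lid surface 120 mm above its underside, about 0.7 kg; grey with a white lid, standing loose on the counter; origin at the centre of its underside, z up
- round_button_top (a point): round canister: centre of the top face of this button: a steel disc 46 mm across in the middle of the lid, standing 17 mm above the lid when fully up and 5 mm when fully down (12 mm travel); the point moves with the button
- round_button (a joint): round canister's button: 0 = fully up, 0.012 m = fully down on its stop; starts 0 to 2 mm down. It slides straight down under about 3 N, has no spring and stays where it is left; once it is on its stop, the whole lid gives on its rubber gasket, about 1 mm per 2 N, up to 6 mm, and springs back
- low_canister: low rectangular canister, 105 (x) x 135 (y) mm (lid 109 x 139 mm), lid surface 75 mm above its underside, about 0.6 kg; grey with a white lid, standing loose on the counter; origin at the centre of its underside, z up
- low_button_top (a point): low canister: centre of the top face of this button: a steel disc 46 mm across in the middle of the lid, standing 17 mm above the lid when fully up and 5 mm when fully down (12 mm travel); the point moves with the button
- low_button (a joint): low canister's button: 0 = fully up, 0.012 m = fully down on its stop; starts 0 to 2 mm down. It slides straight down under about 3 N, has no spring and stays where it is left; once it is on its stop, the whole lid gives on its rubber gasket, about 1 mm per 2 N, up to 6 mm, and springs back
- small_canister: bystander: small round canister, 72 mm across, 105 mm high, its little 36 mm steel button already closed; origin under its centre
- mill: bystander: dark wooden pepper mill, 54 mm across, 150 mm high; origin under its centre
- mug: bystander: blue mug, 80 mm across, 90 mm high, handle towards its +y; origin under its centre
- spoon: bystander: wooden spoon about 220 mm long, lying along its x axis; origin near its middle, on the counter
- oil: bystander: green glass oil bottle, 60 mm across, 210 mm high; origin under its centre
- bowl: bystander: white bowl, 140 mm across, 60 mm high; origin under its centre
Things that resemble listed ones, but are neither listed nor needed, are in the scene too. Leave any yellow look-alike of the round_canister alone. Leave any purple look-alike of the low_canister alone.

How it is judged:
On the way, in this order (a step that is already met when the one before it is completed fails the run):
1. the tall square canister's button is down (at least 9 of its 12 mm) (value of joint tall_button above 0.009 m), for 0.1 s.
2. the round canister's button is down (at least 9 of its 12 mm) (value of joint round_button above 0.009 m), for 0.1 s.
3. the low rectangular canister's button is down (at least 9 of its 12 mm) (value of joint low_button above 0.009 m), for 0.1 s.
At the end, for the whole second after the job is handed in: all three buttons are at least 9 of 12 mm down, and each canister stands upright and at rest (within 0.05 rad) within 30 mm of where it started (value of joint each of tall_button, round_button, low_button above 0.009 m and distance of each of tall_canister, round_canister, low_canister from where it was at the start of the episode below 0.03 m and angle between each of tall_canister, round_canister, low_canister's own z axis and vertical below 0.05 rad and linear speed of each of tall_canister, round_canister, low_canister below 0.02 m/s); the robot touches nothing.
It fails at once if a button is pressed out of order (half down before the one before it is) ((value of joint round_button above 0.006 m and value of joint tall_button below 0.006 m) or (value of joint low_button above 0.006 m and value of joint round_button below 0.006 m)).
It fails at once if a canister is pressed harder than 25 N (contact force between any of the fingers, the arm and tall_canister above 25 N or contact force between any of the fingers, the arm and round_canister above 25 N or contact force between any of the fingers, the arm and low_canister above 25 N).
It fails at once if a canister is shoved or carried more than 30 mm, or lifted more than 10 mm (distance of any of tall_canister, round_canister, low_canister from where it was at the start of the episode above 0.03 m or height (world z) of any of tall_canister, round_canister, low_canister above 0.01 m).
It fails at once if a canister is tipped more than 0.2 rad (angle between any of tall_canister, round_canister, low_canister's own z axis and vertical above 0.2 rad).
It fails at once if a bystander is moved more than 25 mm (distance of any of small_canister, mill, mug, spoon, oil, bowl from where it was at the start of the episode above 0.025 m).
It also fails if it takes over 58 s, if anything falls off the work surface, if the arm or the gripper's body presses on something with over 40 N, if the wrist force passes 120 N, or if a joint passes its speed limit or range.

## Working session

There is one attempt and no reset: what is moved stays moved. The work goes in short steps, Python scripts to look and compute and a tool call to move; the robot and the scene stay as the last step left them, time stands still between calls to the robot, and variables do not carry over. Pictures are saved under pics/ and viewed, at most 10 in all, crops included, and the job is handed in when it is done.

Besides the shell and the picture viewer there is one more tool, called after "Emit:" as name(argument=value, ...) on one line, values as JSON. jog_arm: Moves the arm, as the interface text tells. Shifts and turns lie within -1 to 1; 1 stands for 0.25 m of shift or 180 degrees of turn. Its arguments: {"type":"object","properties":{"increments":{"type":"array"},"force":{"type":"number"}},"required":["increments"]}

```bash
mkdir -p pics; cat > h.py <<'E'
import numpy as np, cv2
from scipy.spatial.transform import Rotation as R
from workcell import env, cams, ticket, spotter
def q2R(q): return R.from_quat([q[1],q[2],q[3],q[0]]).as_matrix()
def campose(c,st):
    if 'mount' in c:
        M=np.array(c['mount']); Rt=q2R(st['orientation'])
        return Rt@M[:3,:3], Rt@M[:3,3]+np.array(st['tcp_pos'])
    a=np.array(c['attitude']); return (q2R(a) if a.size==4 else a.reshape(3,3)), np.array(c['xyz'])
def ray(c,st,uv):
    d=np.array([(uv[0]-c['cx'])/c['fx'],(uv[1]-c['cy'])/c['fy']]); s=d.copy()
    for _ in range(20): s=d/(1+c['k1']*(s@s))
    Rc,o=campose(c,st); v=Rc@np.array([s[0],s[1],1]); return o,v/np.linalg.norm(v)
def atz(c,st,uv,z):
    o,v=ray(c,st,uv); return o+v*(z-o[2])/v[2]
E
cat > a.py <<'E'
from h import *
st=env.get_state(); print(st)
H={'tall':.182,'round':.137,'low':.092}
for n in ['scene','side']:
    c=cams.read_camera(n); print(n,c['xyz'],c['attitude'],c['fx'],c['k1'])
    for k,h in H.items():
        for r in spotter.landmark_of(k+'_button_top',n): print(k,np.round(r['uv'],1),round(r['conf'],2),np.round(atz(c,st,r['uv'],h-.001),3))
    for k in ['small_canister','mill','mug','spoon','oil','bowl','tall_canister','round_canister','low_canister']:
        for r in spotter.landmark_of(k,n): print(k,np.round(r['uv']),round(r['conf'],2),np.round(atz(c,st,r['uv'],0),3))
    cv2.imwrite(f'pics/{n}0.png',cv2.cvtColor(c['pixels'],cv2.COLOR_RGB2BGR))
E
python3 a.py
```

```text
{'clock': 0.0, 'joint_pos': array([-1.24558755e+00,  3.13987812e-01,  4.49907441e-02,  1.30358047e+00,
       -4.55434661e-06,  1.43117441e+00]), 'qvel': array([ 9.05814083e-05, -6.43498620e-04, -1.23281713e-04,  5.25385376e-05,
        1.22479972e-03, -3.01667848e-04]), 'tau': array([-3.08297531e-04, -4.80625963e+01,  2.98536104e+01,  1.93534687e-02,
       -5.62483581e-05,  1.08523984e-06]), 'tcp_pos': array([ 0.25757467, -0.51352616,  0.23042083]), 'orientation': array([-8.86560404e-04,  9.73112524e-01,  2.30328509e-01, -8.47909304e-05]), 'wrist_force': array([ 0.77100874,  0.48974621, -0.38229327]), 'ft_torque': array([-0.01420767, -0.02700316,  0.01616866]), 'grip_force': 0.0, 'finger_gap': 0.08544818887713611}
scene [1.09464546 0.47086912 1.17024619] [-0.12579663  0.38536849  0.86907993 -0.28348971] 365.20880410789937 -0.11170577437245405
tall [315.6 246.6] 0.49 [0.573 0.279 0.181]
round [271.4 189.8] 0.68 [0.472 0.022 0.136]
round [233.9 214.3] 0.68 [ 0.634 -0.006  0.136]
low [219.1 159.6] 0.54 [ 0.469 -0.244  0.091]
low [158.8 166.9] 0.51 [ 0.652 -0.392  0.091]
low [368.5 280
[... 963 characters left out ...]
361.4 243. ] 0.52 [ 0.63  -0.399  0.091]
small_canister [194. 222.] 0.82 [0.345 0.105 0.   ]
mill [321. 221.] 0.25 [ 0.719 -0.157  0.   ]
mug [322. 222.] 0.63 [ 0.715 -0.161  0.   ]
mug [243. 170.] 0.56 [0.718 0.339 0.   ]
mug [288. 258.] 0.27 [ 0.487 -0.244  0.   ]
mug [222. 146.] 0.25 [0.791 0.629 0.   ]
spoon [174. 178.] 0.42 [0.435 0.451 0.   ]
oil [243. 169.] 0.74 [0.725 0.345 0.   ]
bowl [352. 324.] 0.78 [ 0.451 -0.539  0.   ]
tall_canister [220. 187.] 0.57 [0.552 0.267 0.   ]
round_canister [238. 221.] 0.59 [0.473 0.016 0.   ]
round_canister [275. 211.] 0.58 [ 0.627 -0.006  0.   ]
low_canister [286. 258.] 0.63 [ 0.48  -0.241  0.   ]
low_canister [360. 266.] 0.58 [ 0.642 -0.401  0.   ]
```

View pics/scene0.png

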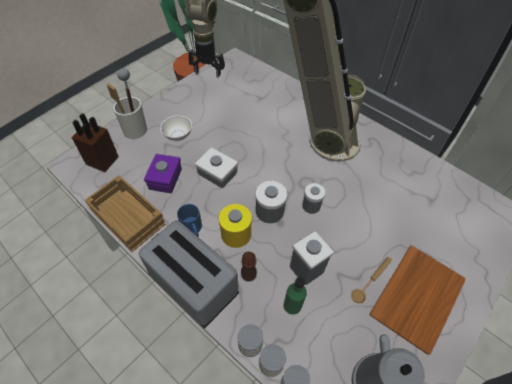

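```bash
python3 -c "
import cv2
a=cv2.imread('pics/scene0.png')[110:320,130:400];cv2.imwrite('pics/crop0.png',cv2.resize(a,(771,600),interpolation=cv2.INTER_CUBIC))"
```

```text
(no output)
```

View pics/crop0.png

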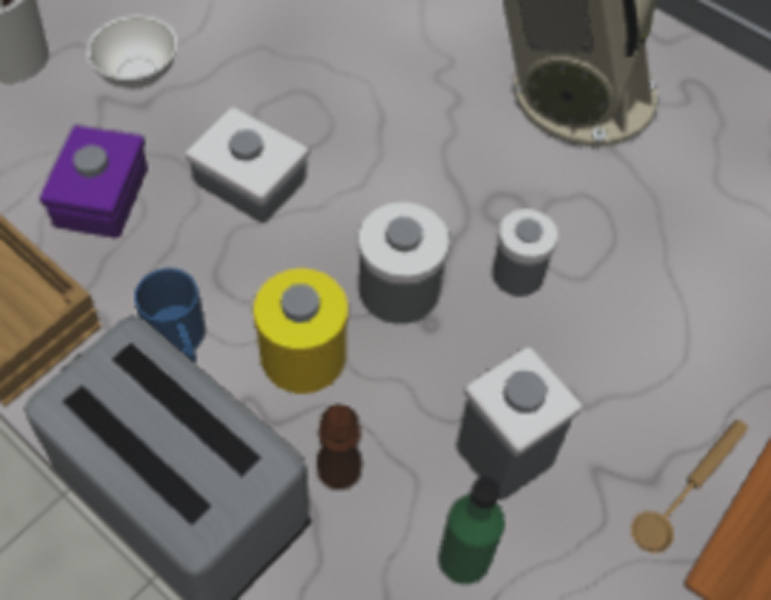

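Candidates in the scene picture:
- **Round:** the grey/white canister at (271,191). Look-alikes are the yellow one at (235,215) and the small closed one at (314,190).
- **Low:** the grey/white canister at (216,160). The look-alike is the purple one at (162,167).
- **Tall:** the only tall square canister, at (314,246).

The crop confirms that the grey/white ones are the targets. I'll lift, shut the gripper and turn the tool so its x axis lies along world y.

Emit:
jog_arm(increments=[[[0,0,-0.1,0,0,-0.044,255],[0,0,-0.1,0,0,-0.044,255],[0,0,-0.1,0,0,-0.044,255],[0,0,0,0,0,-0.044,255],[0,0,0,0,0,-0.044,255],[0,0,0,0,0,-0.044,255],[0,0,0,0,0,-0.044,255],[0,0,0,0,0,-0.044,255],[0,0,0,0,0,0,255]]], force=20)

```text
clock: 2.2
tcp_pos: [0.2578, -0.514, 0.3063]
orientation: [0.0, 0.707, 0.707, 0.0]
wrist_force: [0.1, 0.9, -0.2]
finger_gap: -0.0002
grip_force: 0.0
```

Emit:
jog_arm(increments=[[[0.14,0.057,0,0,0,0,255],[0.14,0.057,0,0,0,0,255],[0.14,0.057,0,0,0,0,255],[0.14,0.057,0,0,0,0,255],[0.14,0.057,0,0,0,0,255],[0.14,0.057,0,0,0,0,255],[0.14,0.057,0,0,0,0,255],[0.14,0.057,0,0,0,0,255],[0.14,0.057,0,0,0,0,255],[0.14,0.057,0,0,0,0,255],[0.14,0.057,0,0,0,0,255],[0.14,0.057,0,0,0,0,255],[0.14,0.057,0,0,0,0,255],[0.14,0.057,0,0,0,0,255],[0.14,0.057,0,0,0,0,255],[0.14,0.057,0,0,0,0,255],[0.14,0.057,0,0,0,0,255],[0.14,0.057,0,0,0,0,255],[0.14,0.057,0,0,0,0,255],[0,0,0,0,0,0,255]]])

```text
clock: 4.2
tcp_pos: [0.5296, 0.1545, 0.3055]
orientation: [-0.0, 0.707, 0.707, 0.0]
wrist_force: [-0.3, -0.9, 0.8]
finger_gap: 0.0004
grip_force: 0.0
```

```bash
cat > w.py <<'E'
import sys
from h import *
k=sys.argv[1]; z={'tall':.182,'round':.137,'low':.092}[k]-float(sys.argv[2])
st=env.get_state(); c=cams.read_camera('wrist'); print(np.round(c['mount'],3).tolist())
for r in spotter.landmark_of(k+'_button_top','wrist'):
    p=atz(c,st,r['uv'],z); d=p-st['tcp_pos']
    print(np.round(r['uv'],1),round(r['conf'],2),np.round(p,4),'tool-units x(dy),y(dx):',np.round([d[1]/.25,d[0]/.25],3), 'dz',round(d[2],4))
print(st['tcp_pos'])
cv2.imwrite(f'pics/{sys.argv[3]}.png',cv2.cvtColor(c['pixels'],cv2.COLOR_RGB2BGR))
E
python3 w.py tall 0.001 w_tall
```

```text
[[0.001, -0.96, -0.281, 0.071], [1.0, 0.001, 0.0, -0.0], [-0.0, -0.281, 0.96, -0.143], [0.0, 0.0, 0.0, 1.0]]
[310.7  39.9] 0.7 [0.5721 0.2699 0.181 ] tool-units x(dy),y(dx): [0.462 0.17 ] dz -0.1245
[0.52962724 0.15447052 0.30546422]
```

View pics/w_tall.png

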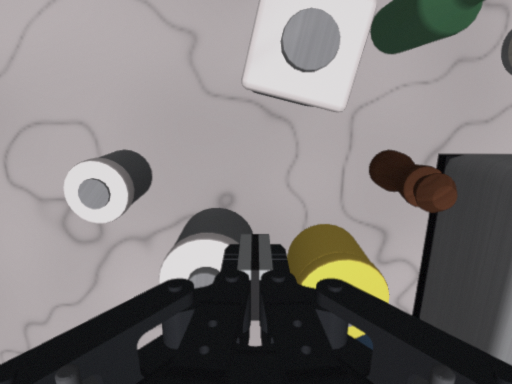

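The wrist picture shows the tall canister's button at (311,40), matching the network. The button is at about (0.572, 0.270). I'll move over it and come down close.

Emit:
jog_arm(increments=[[[0.077,0.0283,0,0,0,0,255],[0.077,0.0283,0,0,0,0,255],[0.077,0.0283,0,0,0,0,255],[0.077,0.0283,0,0,0,0,255],[0.077,0.0283,0,0,0,0,255],[0.077,0.0283,0,0,0,0,255],[0,0,0.07,0,0,0,255],[0,0,0.07,0,0,0,255],[0,0,0.07,0,0,0,255],[0,0,0.07,0,0,0,255],[0,0,0.07,0,0,0,255],[0,0,0.06,0,0,0,255],[0,0,0,0,0,0,255],[0,0,0,0,0,0,255]]])

```text
clock: 5.7
tcp_pos: [0.571, 0.2652, 0.2043]
orientation: [0.0, 0.708, 0.706, -0.0]
wrist_force: [-0.7, 0.6, -0.3]
finger_gap: -0.0001
grip_force: 0.0
```

```bash
python3 w.py tall 0.001 w_tall2
```

```text
[[0.001, -0.96, -0.281, 0.071], [1.0, 0.001, 0.0, -0.0], [-0.0, -0.281, 0.96, -0.143], [0.0, 0.0, 0.0, 1.0]]
[256.2 220.1] 0.65 [0.5716 0.2719 0.181 ] tool-units x(dy),y(dx): [0.027 0.002] dz -0.0233
[0.57103323 0.2652143  0.20426894]
```

View pics/w_tall2.png

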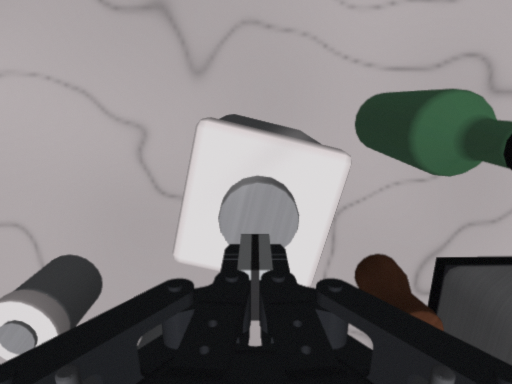

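The button at (258,215) sits almost under the fingertip at (255,240). I'll shift 7 mm in tool x and press slowly.

Emit:
jog_arm(increments=[[[0.0135,0.001,0,0,0,0,255],[0.0135,0.001,0,0,0,0,255],[0,0,0.025,0,0,0,255],[0,0,0.025,0,0,0,255],[0,0,0.025,0,0,0,255],[0,0,0.008,0,0,0,255],[0,0,0.008,0,0,0,255],[0,0,0.008,0,0,0,255],[0,0,0.008,0,0,0,255],[0,0,0.008,0,0,0,255],[0,0,0.008,0,0,0,255],[0,0,0,0,0,0,255],[0,0,0,0,0,0,255]]])

```text
clock: 7.1
tcp_pos: [0.5715, 0.2731, 0.173]
orientation: [0.0, 0.707, 0.707, -0.0]
wrist_force: [-1.4, -0.2, 2.0]
finger_gap: -0.0002
grip_force: 1.1
```

Contact is about 2 to 3 N and the button is sliding. I'll go on to the stop in 1 mm steps.

Emit:
jog_arm(increments=[[[0,0,0.004,0,0,0,255],[0,0,0.004,0,0,0,255],[0,0,0.004,0,0,0,255],[0,0,0.004,0,0,0,255],[0,0,0,0,0,0,255],[0,0,0,0,0,0,255]]])

```text
clock: 7.7
tcp_pos: [0.5716, 0.2732, 0.169]
orientation: [0.0, 0.707, 0.707, -0.0]
wrist_force: [-1.2, -0.2, 1.8]
finger_gap: -0.0003
grip_force: 1.2
```

Emit:
jog_arm(increments=[[[0,0,0.004,0,0,0,255],[0,0,0.004,0,0,0,255],[0,0,0,0,0,0,255],[0,0,0,0,0,0,255]]])

```text
clock: 8.1
tcp_pos: [0.5717, 0.2732, 0.1675]
orientation: [0.0, 0.707, 0.707, 0.0]
wrist_force: [-2.0, -1.3, 5.6]
finger_gap: -0.0
grip_force: 2.7
```

Emit:
jog_arm(increments=[[[0,0,0.004,0,0,0,255],[0,0,0,0,0,0,255],[0,0,-0.02,0,0,0,255],[0,0,-0.08,0,0,0,255],[0,0,-0.1,0,0,0,255],[0,0,-0.1,0,0,0,255],[0,0,-0.1,0,0,0,255],[-0.12,-0.043,0,0,0,0,255],[-0.12,-0.043,0,0,0,0,255],[-0.12,-0.043,0,0,0,0,255],[-0.12,-0.043,0,0,0,0,255],[-0.12,-0.043,0,0,0,0,255],[-0.12,-0.043,0,0,0,0,255],[-0.12,-0.043,0,0,0,0,255],[-0.12,-0.043,0,0,0,0,255],[-0.12,-0.043,0,0,0,0,255],[0,0,0.09,0,0,0,255],[0,0,0.09,0,0,0,255],[0,0,0.09,0,0,0,255],[0,0,0,0,0,0,255]]])

```text
clock: 10.1
tcp_pos: [0.4729, 0.0033, 0.1957]
orientation: [-0.002, 0.707, 0.707, -0.001]
wrist_force: [-0.8, -0.1, 0.6]
finger_gap: -0.0003
grip_force: 0.0
```

```bash
python3 w.py round 0.001 w_round; python3 - <<'E'
from h import *
st=env.get_state()
c=cams.read_camera('side')
cv2.imwrite('pics/s1.png',cv2.cvtColor(cv2.resize(c['pixels'][110:250,160:340],(771,600),interpolation=2),cv2.COLOR_RGB2BGR))
E
```

```text
[[0.001, -0.96, -0.281, 0.071], [1.0, 0.001, 0.0, -0.0], [-0.0, -0.281, 0.96, -0.143], [0.0, 0.0, 0.0, 1.0]]
[490.5 220.9] 0.87 [ 0.6338 -0.0046  0.136 ] tool-units x(dy),y(dx): [-0.031  0.644] dz -0.0597
[503.8  40. ] 0.36 [0.6192 0.1092 0.136 ] tool-units x(dy),y(dx): [0.424 0.585] dz -0.0597
[0.47292847 0.00329269 0.19574465]
```

View pics/w_round.png

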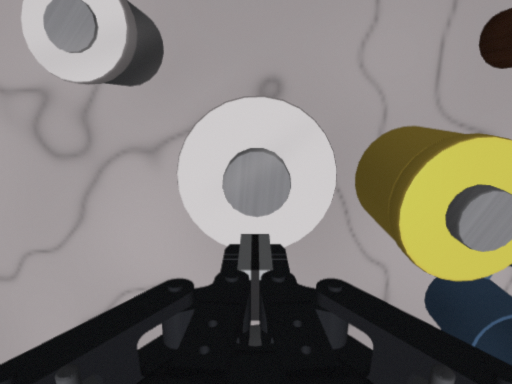

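View pics/s1.png

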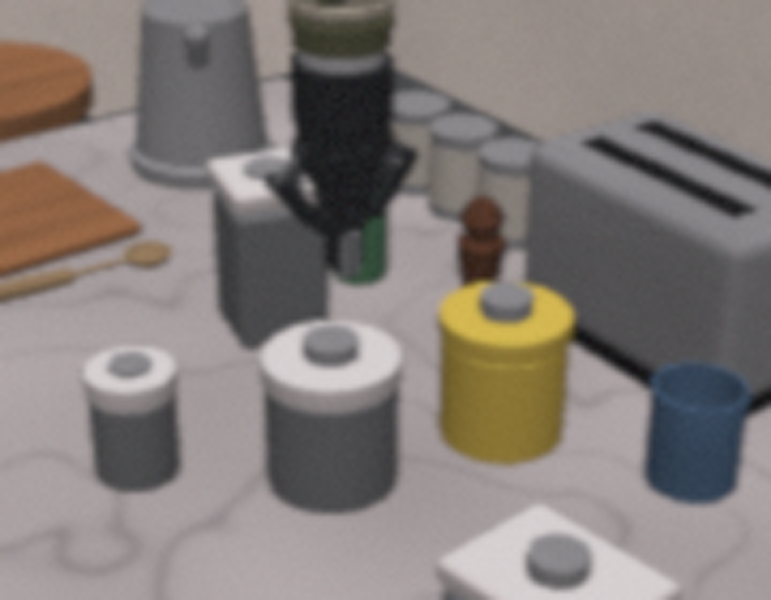

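The wrist picture shows the grey round canister's button at (257,182). The network reported the yellow one at (490,221), so I reject that. In the side picture the tall button sits nearly flush. I'll work the round button's position out from the pixel.

```bash
python3 - <<'E'
from h import *
st=env.get_state();c=cams.read_camera('wrist')
p=atz(c,st,(257,182),.136);print(p,st['tcp_pos'],(p-st['tcp_pos'])/.25)
E
```

```text
[0.47665656 0.02141989 0.136     ] [0.47536232 0.00317932 0.19938104] [ 0.00517698  0.07296227 -0.25352416]
```

Emit:
jog_arm(increments=[[[0.036,0.001,0,0,0,0,255],[0.037,0.001,0,0,0,0,255],[0,0,0.075,0,0,0,255],[0,0,0.075,0,0,0,255],[0,0,0.075,0,0,0,255],[0,0,0.008,0,0,0,255],[0,0,0.008,0,0,0,255],[0,0,0.008,0,0,0,255],[0,0,0.008,0,0,0,255],[0,0,0.008,0,0,0,255],[0,0,0.008,0,0,0,255],[0,0,0.008,0,0,0,255],[0,0,0.008,0,0,0,255],[0,0,0.004,0,0,0,255],[0,0,0.004,0,0,0,255],[0,0,0.004,0,0,0,255],[0,0,0,0,0,0,255],[0,0,0,0,0,0,255]]])

```text
clock: 12.1
tcp_pos: [0.4757, 0.0213, 0.1235]
orientation: [0.0, 0.707, 0.707, 0.0]
wrist_force: [2.8, -0.3, 2.2]
finger_gap: 0.0003
grip_force: 1.6
```

Emit:
jog_arm(increments=[[[0,0,0.004,0,0,0,255],[0,0,0.004,0,0,0,255],[0,0,0,0,0,0,255],[0,0,0,0,0,0,255]]])

```text
clock: 12.5
tcp_pos: [0.4757, 0.0213, 0.1218]
orientation: [0.001, 0.707, 0.707, 0.0]
wrist_force: [2.3, 0.9, 7.2]
finger_gap: 0.0003
grip_force: 3.3
```

Emit:
jog_arm(increments=[[[0,0,-0.02,0,0,0,255],[0,0,-0.1,0,0,0,255],[0,0,-0.1,0,0,0,255],[0,0,-0.1,0,0,0,255],[-0.114,0.001,0,0,0,0,255],[-0.114,0.001,0,0,0,0,255],[-0.114,0.001,0,0,0,0,255],[-0.114,0.001,0,0,0,0,255],[-0.114,0.001,0,0,0,0,255],[-0.114,0.001,0,0,0,0,255],[-0.114,0.001,0,0,0,0,255],[-0.114,0.001,0,0,0,0,255],[-0.114,0.001,0,0,0,0,255],[-0.114,0.001,0,0,0,0,255],[0,0,0.1,0,0,0,255],[0,0,0.1,0,0,0,255],[0,0,0,0,0,0,255],[0,0,0,0,0,0,255],[0,0,0,0,0,0,255]]])

```text
clock: 14.4
tcp_pos: [0.478, -0.2636, 0.1523]
orientation: [0.0, 0.707, 0.707, -0.0]
wrist_force: [0.7, 0.1, -0.6]
finger_gap: -0.0001
grip_force: 0.0
```

```bash
python3 w.py low 0.001 w_low
```

```text
[[0.001, -0.96, -0.281, 0.071], [1.0, 0.001, 0.0, -0.0], [-0.0, -0.281, 0.96, -0.143], [0.0, 0.0, 0.0, 1.0]]
[253.5 204.9] 0.78 [ 0.4769 -0.2607  0.091 ] tool-units x(dy),y(dx): [ 0.012 -0.004] dz -0.0613
[ 0.47797024 -0.26357119  0.1523149 ]
```

View pics/w_low.png

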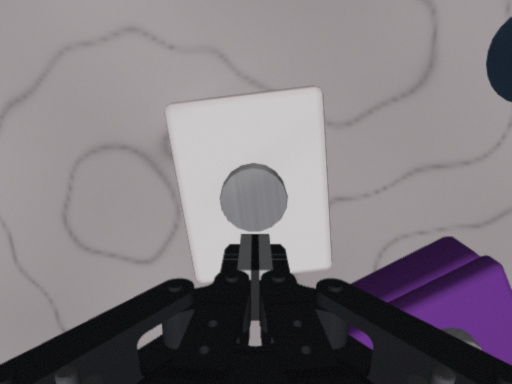

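The picture shows the white low lid with its button at (254,198). The purple look-alike is off to the lower right. I'll centre over the button and press.

Emit:
jog_arm(increments=[[[0.012,-0.001,0,0,0,0,255],[0.012,-0.001,0,0,0,0,255],[0,0,0.073,0,0,0,255],[0,0,0.073,0,0,0,255],[0,0,0.073,0,0,0,255],[0,0,0.008,0,0,0,255],[0,0,0.008,0,0,0,255],[0,0,0.008,0,0,0,255],[0,0,0.008,0,0,0,255],[0,0,0.008,0,0,0,255],[0,0,0.008,0,0,0,255],[0,0,0.008,0,0,0,255],[0,0,0.008,0,0,0,255],[0,0,0.004,0,0,0,255],[0,0,0.004,0,0,0,255],[0,0,0.004,0,0,0,255],[0,0,0.004,0,0,0,255],[0,0,0,0,0,0,255],[0,0,0,0,0,0,255]]])

```text
clock: 16.4
tcp_pos: [0.4778, -0.2579, 0.0771]
orientation: [0.001, 0.707, 0.707, 0.0]
wrist_force: [1.9, 0.6, 6.6]
finger_gap: -0.0004
grip_force: 3.0
```

The force is 6.6 N, so it's on its stop. I'll rise clear and check all three.

Emit:
jog_arm(increments=[[[0,0,0.002,0,0,0,255],[0,0,0,0,0,0,255],[0,0,-0.02,0,0,0,255],[0,0,-0.1,0,0,0,255],[0,0,-0.16,0,0,0,255],[0,0,-0.16,0,0,0,255],[0,0,-0.16,0,0,0,255],[-0.1,-0.1,-0.1,0,0,0,255],[-0.1,-0.1,0,0,0,0,255],[-0.1,-0.1,0,0,0,0,255],[-0.1,0,0,0,0,0,255],[-0.1,0,0,0,0,0,255],[-0.1,0,0,0,0,0,255],[0,0,0,0,0,0,255],[0,0,0,0,0,0,255]]])

```text
clock: 17.9
tcp_pos: [0.4013, -0.4071, 0.2499]
orientation: [-0.002, 0.708, 0.707, 0.0]
wrist_force: [0.2, -0.1, -0.1]
finger_gap: -0.0001
grip_force: 0.0
```

```bash
python3 - <<'E'
from h import *
c=cams.read_camera('side')['pixels'];d=cams.read_camera('scene')['pixels']
f=lambda a:cv2.resize(a,(400,400),interpolation=2)
a=np.hstack([f(c[120:300,160:340]),f(d[110:300,150:340])])
cv2.imwrite('pics/end.png',cv2.cvtColor(a,cv2.COLOR_RGB2BGR))
E
```

```text
(no output)
```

View pics/end.png

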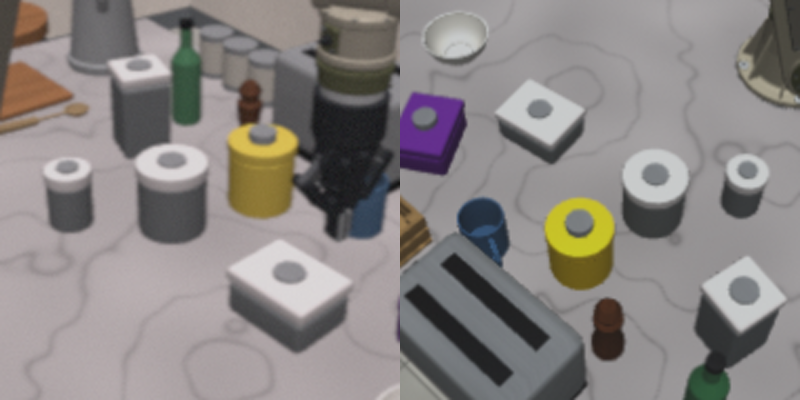

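In the side half, the tall (140,70), round (172,160) and low (290,272) buttons are all down near their lids. Yellow's is still raised, nothing looks displaced, and the arm is clear.

```bash
python3 -c "
from workcell import ticket
print(ticket.hand_in())"
```

```text
the job is handed in; nothing more can be done
None
```

I pressed the tall, round and low canister buttons down to their stops in that order, with force readings up to about 7 N, then moved the arm clear and handed the job in; it returned no verdict.

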